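# Stand the tipped lotion bottle up and flip the cotton-pad box shut

## Robot

A 6-joint arm with a two-finger parallel gripper is mounted at the origin on the work surface. World frame = base frame: x ahead of the robot, y to its left, z up, the work surface at z = 0. Lengths are in m, angles in rad, forces in N, time in s.
With the tool pointing down it reaches from about 0.425 to 0.95 m from the base axis. Payload 3.5 kg.
Tool frame: the origin (TCP) lies between the finger pads; the fingertips stand 19 mm ahead of it and the grasp point (between the pads) is the TCP; z points along the fingers, x is the direction in which the jaws open and shut, and the axes are right-handed (so a half turn about z gives the same grasp; the last joint's range is limited). The gripper opens to 85 mm and grips with 20 to 120 N. Pads are 22 mm wide; open, the fingers measure 114 mm over their backs; the gripper's body (76 mm by 85 mm) begins 54 mm behind the grasp point. The pads swing forward as they close: fully open they stand 13 mm farther back than shut.
Start: joints at [1.075, 0.286, 1.577, -0, 1.279, -0.15], TCP at [0.229, 0.635, 0.25] pointing down, gripper open.
Joint ranges: [-2.77, 2.77], [-0.9, 2.22], [0.21, 2.48], [-1.53, 4.67], [0.24, 2.81], [-2.84, 2.84]. Speed limits (rad/s): [2.79, 2.79, 3.14, 3.14, 3.14, 3.14].

## Interface

Orientations are given as a 3x3 rotation matrix whose columns are the frame's x, y, z axes.
In Python, from station import manip gives the robot as it stands. The module is installed in compiled form; this text tells all that it offers.
- The arm moves only by the tool carry_out, never from a script. Its argument "increments" is text: rows parted by semicolons, each of 4 numbers parted by spaces: the shift along the tool's x, y, z in mm, then the turn about the tool's z in degrees. A call has exactly 10 rows; each row shifts and turns the pose as measured when the row begins, along the tool's axes as they then stand; what a row does not reach is not made up. A row lasts 1/10 s, in which the tool goes at most 50 mm and 8.59 degrees, less where a joint would pass 70% of its speed; a pose out of reach is approached as far as the arm can. A call with a gripper value outside its range is refused whole. "fingers" is the finger opening in mm, from 0 to 85.4, set as the call begins (left out, the last holds). The fingers move at their own pace and stop on an object; the grip force is fixed at half the most. Time passes only in rows, so rows that do not move let the fingers close, or fill a call up. It gives the time, the measured TCP pose, the force and the opening at its end, in the units of the state.
- manip.state(): the state, without advancing time (a new reading comes with each control period).
- manip.snapshot(name): name is "scene" or "top"; returns the picture (420x560x3 uint8, red, green, blue); there is no depth.
- manip.camera_params(name): a dict with "fx", "fy", "cx", "cy" (pixels), "k1" (the pictures are not rectified: a ray, as slopes to the right and down, at radius r is drawn at 1 + k1 r^2 times it, then the intrinsics apply), "position" and "orientation" of the camera in the world. Camera axes: x right, y up, looking along -z (the intrinsics and any distortion apply to the point x, -y, -z); pixel columns grow to the right and rows downward; lengths in m; the calibration is good to about 2 mm. A picture is of the moment at which its call begins. camera_params takes no time and is no camera call.
- manip.close_job(): hands the job in, once; it reports no verdict.
The state is a dict: "clock": time; "q": joint angles; "joint_velocities": joint speeds; "joint_efforts": joint torques, N m; "ee_pos": TCP position; "orientation": TCP orientation; "contact_force": force on the tool from outside, world axes, zero at the start; "wrist_torque": the same for the moment, N m; "width": opening from 0.0 (shut) to 1.0 (fully open).
Only numpy, scipy, OpenCV 4.12 (cv2) and the standard library are available. Lean on these libraries where they do the work, as an engineer would, in place of code of your own. Each camera call takes 0.05 s, during which the arm holds its last target.

## Task

The square white lotion bottle has tipped sideways onto the open cotton-pad box. Without gripping or lifting anything, gently push the bottle back so that it stands upright on the table, then gently push the box's raised lid over so that it falls fully shut. Leave the other bottles and dishes where they are.

Things in the scene. Friction and masses are not known exactly. Their poses are not given: they have to be found in the camera images.
- bottle: loose square white lotion bottle, about 0.28 kg: 64 x 64 mm section, straight sides to 155 mm above its underside, then a grey cap 26 mm across up to 175 mm. Origin at the centre of the underside, z along the bottle to the cap, x and y square to its sides. Starts tilted 0.5 rad to its -y side, standing on the bottom edge of that side and leaning on the pad box's rim
- bottle_top (a point): centre of the bottle's top face, under the cap, 155 mm above its underside; axes as the bottle's. The upper edge of the leaning side is 32 mm from here along -y. Pushed back to a tilt under about 0.39 rad, the bottle rocks upright by itself
- padbox: fixed clear acrylic box of cotton pads, 110 mm (x) by 120 mm (y) and 65 mm tall, pads below the rim. Origin at the centre of its underside on the table. The bottle leans on the rim of its +y side, its foot standing some 36 mm from that side. The lid is hinged along the rim of the +x side, away from the robot
- lid (a joint): angle of the lid: 0 lying shut on the box, 1.57 straight up, up to 1.9 leaning back away from the robot, where it rests at the start. Free hinge: once pushed towards the robot past straight up it falls shut by its own weight
- lid_edge (a point): middle of the free edge of the lid, a flat white plate 110 mm long from hinge to free edge, 120 mm wide, 5 mm thick; open, this edge is about 170 mm above the table, and the lid's outer face looks away from the robot
- pump_bottle: bystander, to be left alone: round white pump bottle, 58 mm across, 160 mm tall. Origin at the centre of its underside, z up
- dropper: bystander, to be left alone: small amber dropper bottle, 34 mm across, 111 mm tall. Origin at the centre of its underside, z up
- bowl: bystander, to be left alone: round blue ceramic bowl, 110 mm across, 50 mm tall. Origin at the centre of its underside, z up
- jar: bystander, to be left alone: low white cream jar, 56 mm across, 45 mm tall. Origin at the centre of its underside, z up
- spray: bystander, to be left alone: slim clear spray bottle, 40 mm across, 135 mm tall. Origin at the centre of its underside, z up
- tumbler: bystander, to be left alone: white paper-covered tumbler standing upright, 56 mm across, 80 mm tall. Origin at the centre of its underside, z up

How it is judged:
By the outcome, as a careful person would: the job done as asked, in the order asked, and still so for the second after the job is handed in, with the robot touching nothing.
It also fails if it takes over 54 s, if anything falls off the work surface, if the arm or the gripper's body presses on something with over 40 N, if the wrist force passes 120 N, or if a joint passes its speed limit or range.

## Working session

There is one attempt and no reset: what is moved stays moved. The work goes in short steps, Python scripts to look and compute and a tool call to move; the robot and the scene stay as the last step left them, time stands still between calls to the robot, and variables do not carry over. Pictures are saved under pics/ and viewed, and the job is handed in when it is done.

Besides the shell and the picture viewer there is one more tool, called as name(argument=value, ...) on one line, values as JSON. carry_out: Moves the arm, as the interface text tells. Its arguments: {"type":"object","properties":{"increments":{"type":"string"},"fingers":{"type":"number"}},"required":["increments"]}

```bash
mkdir -p pics; python3 - <<'E'
from station import manip
import cv2,numpy as np
for n in("scene","top"):
    im=manip.snapshot(n); cv2.imwrite(f"pics/{n}0.png",cv2.cvtColor(im,cv2.COLOR_RGB2BGR))
    print(n,manip.camera_params(n))
s=manip.state();print(s['clock'],s['ee_pos'],s['orientation'],s['width'])
E
```

```text
scene {'fx': 449.05433127499674, 'fy': 449.05433127499674, 'cx': 278.07884176781874, 'cy': 216.72034420032793, 'k1': 0.022467569616498245, 'position': array([1.21145108, 0.07847587, 0.75051159]), 'orientation': array([[-0.08004213, -0.6802668 ,  0.72858104],
       [ 0.99669085, -0.04423371,  0.06819631],
       [-0.01416385,  0.73162863,  0.68155625]])}
top {'fx': 505.85194191394993, 'fy': 505.85194191394993, 'cx': 285.09628111648044, 'cy': 204.23300602751507, 'k1': 0.022917007070709122, 'position': array([0.42332906, 0.01287552, 1.22325268]), 'orientation': array([[-0.00966621,  0.99671332, -0.0804308 ],
       [-0.99960705, -0.00751508,  0.02700503],
       [ 0.02631183,  0.08066023,  0.99639431]])}
0.1 [0.22848245 0.63455384 0.24902348] [[ 3.38936715e-01  9.40808588e-01 -1.05072047e-03]
 [ 9.40806640e-01 -3.38938183e-01 -1.94259289e-03]
 [-2.18373737e-03 -3.30108744e-04 -9.99997561e-01]] 1.0022233471201176
```

View pics/scene0.png

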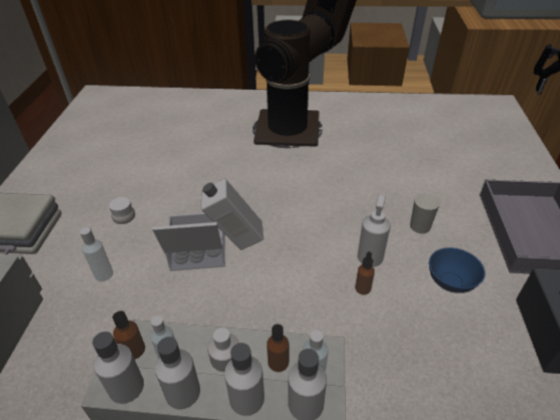

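View pics/top0.png

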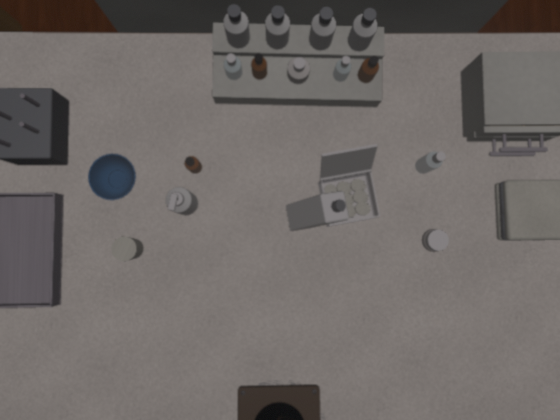

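```bash
cat > h.py <<'E'
import cv2,numpy as np
from station import manip
def ray(n,u,v):
    c=manip.camera_params(n);x,y=cv2.undistortPoints(np.array([[[u,v]]],float),np.array([[c['fx'],0,c['cx']],[0,c['fy'],c['cy']],[0,0,1]]),np.array([c['k1'],0,0,0,0.]))[0,0]
    return c['position'],c['orientation']@np.array([x,-y,-1])
def onz(n,u,v,z):
    p,d=ray(n,u,v);return p+d*(z-p[2])/d[2]
def proj(n,P):
    c=manip.camera_params(n);q=c['orientation'].T@(np.array(P)-c['position']);x,y=q[0]/-q[2],-q[1]/-q[2];k=1+c['k1']*(x*x+y*y)
    return np.array([c['fx']*x*k+c['cx'],c['fy']*y*k+c['cy']])
def two(a,b):
    p,d=ray("scene",*a);q,e=ray("top",*b)
    s=np.linalg.lstsq(np.stack([d,-e],1),q-p,rcond=None)[0];A=p+s[0]*d;B=q+s[1]*e
    return (A+B)/2,np.linalg.norm(A-B)
def crop(src,dst,x0,y0,w,h,k):
    im=cv2.imread(src)[y0:y0+h,x0:x0+w];im=cv2.convertScaleAbs(im,alpha=1.6)
    cv2.imwrite(dst,cv2.resize(im,None,fx=k,fy=k,interpolation=cv2.INTER_CUBIC))
E
python3 - <<'E'
from h import *
crop("pics/top0.png","pics/topc.png",270,135,125,100,6)
crop("pics/scene0.png","pics/scenec.png",145,175,125,100,6)
print(proj("top",[.229,.635,.25]),proj("scene",[.229,.635,.25]))
E
```

```text
[-67.81328185 355.57759609] [563.27877357  93.12814574]
```

View pics/topc.png

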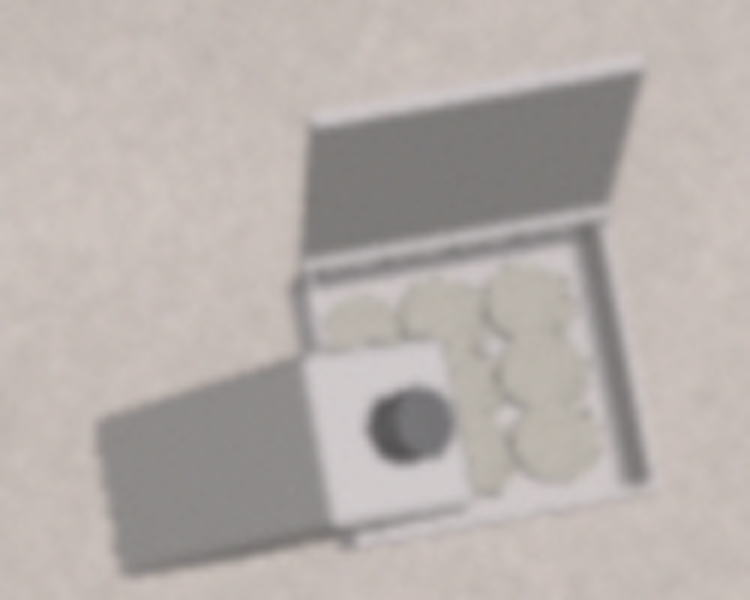

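View pics/scenec.png

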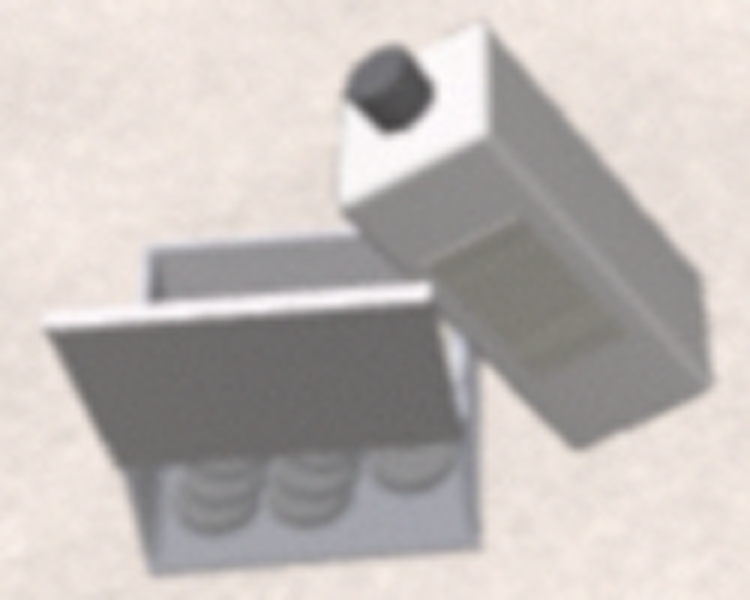

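```bash
python3 - <<'E'
from h import *
T=lambda a,b:(270+a/6-.4,135+b/6-.4)
S=lambda a,b:(145+a/6-.4,175+b/6-.4)
for n,a,b in [("top -y +x",(345,210),(438,343)),("top +y +x",(490,140),(303,360)),("top +y -x",(485,25),(333,525)),
  ("lid edge +y",(432,288),(312,122)),("lid edge -y",(45,322),(642,67)),("rim -y -x",(150,250),(650,482))]:
    print(n,two(S(*a),T(*b)))
print("top -y -x z.136",onz("top",*T(468,502),.136))
print("top -y +x z.136",onz("top",*T(438,343),.136))
for p in [(650,485),(350,545),(295,285),(608,215)]: print("rim",onz("top",*T(*p),.065))
for p in [(312,122),(642,67)]: print("lid",onz("top",*T(*p),.17))
for p in [(155,570),(480,545)]: print("box base +x",onz("scene",*S(*p),.0))
for p in [(578,450),(712,382)]: print("bottle base",onz("scene",*S(*p),.0 if p[0]==578 else .031))
E
```

```text
top -y +x (array([ 0.53776129, -0.14207363,  0.13089488]), np.float64(0.0003466324020515385))
top +y +x (array([ 0.5292278 , -0.09036728,  0.15812723]), np.float64(0.00011871982384144077))
top +y -x (array([ 0.47082575, -0.10063254,  0.16111532]), np.float64(0.0016874663148992793))
lid edge +y (array([ 0.61246397, -0.09393043,  0.16803157]), np.float64(3.615547086094439e-05))
lid edge -y (array([ 0.63222187, -0.21221271,  0.16483046]), np.float64(0.0008749659314505277))
rim -y -x (array([ 0.49084827, -0.23371277,  0.06293845]), np.float64(0.00217953473232189))
top -y -x z.136 [ 0.47968679 -0.15125752  0.136     ]
top -y +x z.136 [ 0.53725938 -0.14152102  0.136     ]
rim [ 0.48933258 -0.23215922  0.065     ]
rim [ 0.46727507 -0.11638125  0.065     ]
rim [ 0.56752861 -0.09681237  0.065     ]
rim [ 0.59396367 -0.21841073  0.065     ]
lid [ 0.61210789 -0.09371329  0.17      ]
lid [ 0.63108202 -0.21068028  0.17      ]
box base +x [ 0.59326747 -0.21766661  0.        ]
box base +x [ 0.5735257  -0.10147281  0.        ]
bottle base [ 0.52410775 -0.07223336  0.        ]
bottle base [ 0.51493344 -0.02093056  0.031     ]
```

carry_out(increments="0 0 -3 7.6;0 0 -3 7.6;0 0 -3 7.6;0 0 -3 7.6;0 0 -3 7.6;0 0 -3 7.6;0 0 -3 7.6;0 0 0 7.3;0 0 0 0;0 0 0 0", fingers=0)

```text
clock: 1.1
ee_pos: [0.2269, 0.6315, 0.2623]
orientation: [[0.992, 0.129, -0.008], [0.128, -0.992, -0.015], [-0.01, 0.014, -1.0]]
contact_force: [0.2, -0.4, -0.1]
width: -0.003
```

```bash
cat > w.py <<'E'
from h import *
import sys
s=manip.state();R=s['orientation'];p=s['ee_pos']
print(s['clock'],p.round(4),"yaw",np.degrees(np.arctan2(R[1,0],R[0,0])).round(2),"tilt",R[:,2].round(3),"F",s['contact_force'].round(2),s['width'].round(3),"q",s['q'].round(2))
if len(sys.argv)>3: print("d tool mm",(R.T@(np.array(sys.argv[1:4],float)-p)*1000).round(1))
E
python3 w.py .5137 -.177 .27
```

```text
Traceback (most recent call last):
  File "w.py", line 4, in <module>
    print(s['clock'],p.round(4),"yaw",np.degrees(np.arctan2(R[1,0],R[0,0])).round(2),"tilt",R[:,2].round(3),"F",s['contact_force'].round(2),s['width'].round(3),"q",s['q'].round(2))
                                                                                                                                            ^^^^^^^^^^^^^^^^
AttributeError: 'float' object has no attribute 'round'
```

carry_out(increments="20 15 -2 0;30 25 -2 0;30 30 -2 0;30 30 0 0;30 30 0 0;30 30 0 0;20 35 0 0;10 35 0 0;5 35 0 0;0 35 0 0")

```text
clock: 2.1
ee_pos: [0.4796, 0.3562, 0.2662]
orientation: [[0.987, 0.162, -0.011], [0.162, -0.987, -0.017], [-0.014, 0.015, -1.0]]
contact_force: [0.6, -1.1, 0.4]
width: -0.001
```

```bash
sed -i "s/s\['width'\].round(3)/s['width']/" w.py; python3 w.py .5137 -.177 .25
```

```text
2.1 [0.4796 0.3562 0.2662] yaw 9.33 tilt [-0.011 -0.017 -1.   ] F [ 0.6  -1.06  0.41] -0.0014705453462374222 q [ 0.47  0.12  1.75 -0.01  1.3   0.31]
d tool mm [-52.6 531.4  25. ]
```

carry_out(increments="-2 40 0 0;-5 40 0 0;-5 40 0 0;-5 40 0 0;-5 40 0 0;-5 40 0 0;-5 40 0 0;-5 40 0 0;-5 40 0 0;-5 40 0 0")

```text
clock: 3.1
ee_pos: [0.501, -0.0617, 0.2719]
orientation: [[0.982, 0.189, -0.011], [0.189, -0.982, -0.018], [-0.014, 0.015, -1.0]]
contact_force: [0.9, -0.4, 0.1]
width: -0.001
```

```bash
python3 w.py .5137 -.177 .25
```

```text
3.1 [ 0.501  -0.0617  0.2719] yaw 10.88 tilt [-0.011 -0.018 -1.   ] F [ 0.87 -0.42  0.08] -0.0013879009591431376 q [-0.31 -0.11  1.96 -0.02  1.29 -0.5 ]
d tool mm [ -9.  115.3  23.8]
```

carry_out(increments="-2 30 0 0.5;-2 30 0 0.5;-2 25 0 0;0 15 0 0;0 8 2 0;0 0 2 0;0 0 2 0;0 0 0 0;0 0 0 0;0 0 0 0")

```text
clock: 4.1
ee_pos: [0.5135, -0.1746, 0.2659]
orientation: [[0.984, 0.18, -0.012], [0.18, -0.984, -0.016], [-0.015, 0.013, -1.0]]
contact_force: [-0.2, -0.7, -0.3]
width: -0.002
```

```bash
python3 w.py .5137 -.177 .137
```

```text
4.1 [ 0.5135 -0.1746  0.2659] yaw 10.37 tilt [-0.012 -0.016 -1.   ] F [-0.23 -0.74 -0.3 ] -0.0018414334881465472 q [-0.51 -0.02  1.88 -0.02  1.28 -0.68]
d tool mm [  1.7   0.7 128.9]
```

carry_out(increments="0 0 10 0;0 1 15 0;0 1 15 0;0 1 15 0;0 1 15 0;0 0 12 0;0 0 8 0;0 0 4 0;0 0 0 0;0 0 0 0")

```text
clock: 5.1
ee_pos: [0.5114, -0.1781, 0.1615]
orientation: [[0.983, 0.182, -0.016], [0.182, -0.983, -0.013], [-0.018, 0.01, -1.0]]
contact_force: [0.2, -0.4, -0.3]
width: -0.001
```

```bash
python3 w.py .5137 -.177 .137; python3 - <<'E'
from h import *
for n,b in(("scene",(120,120,187,140)),("top",(250,120,187,140))):
    cv2.imwrite(f"pics/{n}1.png",cv2.cvtColor(manip.snapshot(n),cv2.COLOR_RGB2BGR)); crop(f"pics/{n}1.png",f"pics/{n}1c.png",*b,4)
E
```

```text
5.1 [ 0.5114 -0.1781  0.1615] yaw 10.49 tilt [-0.016 -0.013 -1.   ] F [ 0.24 -0.43 -0.27] -0.0012324186629733079 q [-0.51  0.09  1.97 -0.02  1.08 -0.69]
d tool mm [ 2.9 -0.9 24.4]
```

View pics/scene1c.png

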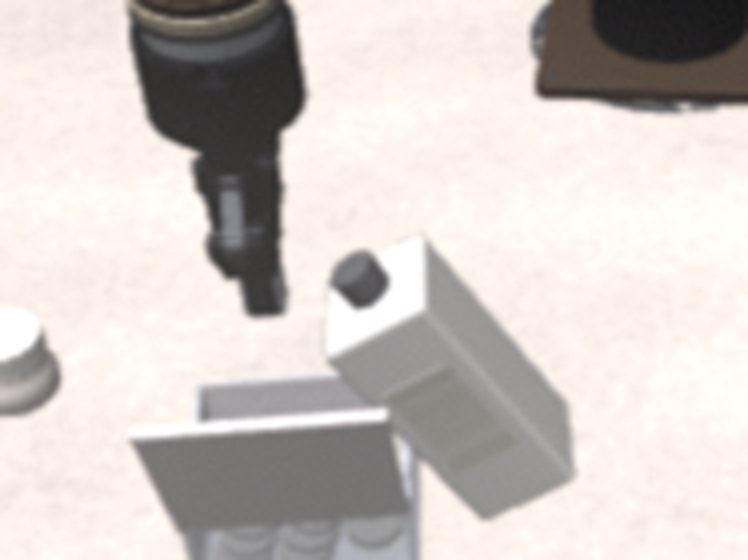

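View pics/top1c.png

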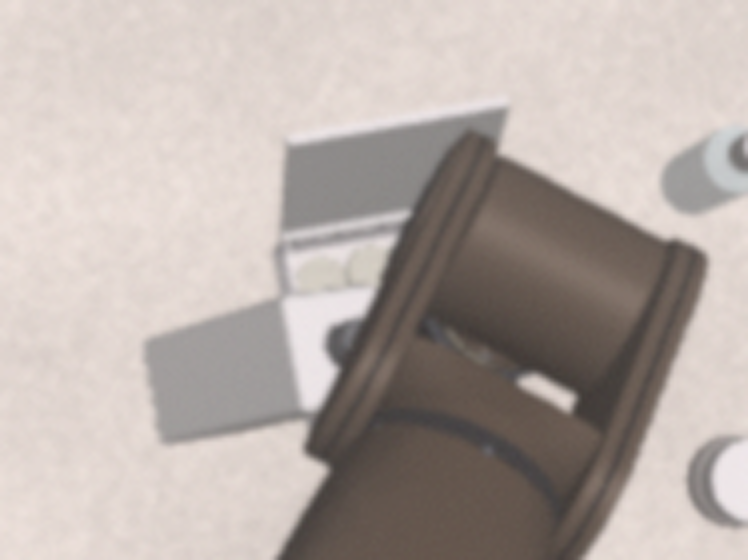

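The pictures show the shut fingers beside the leaning upper edge, clear of it by about 20 mm (scene crop: fingertips at 265,310, upper edge at 330,355). The lid and box are untouched, so I'm going down the rest of the way.

carry_out(increments="1 0 6 0;1 0 8 0;1 0 7 -0.5;0 0 3 0;0 -2 0 0;0 -4 0 0;0 -4 0 0;0 -3 0 0;0 -2 0 0;0 -2 0 0")

```text
clock: 6.2
ee_pos: [0.5119, -0.1603, 0.1373]
orientation: [[0.981, 0.192, -0.012], [0.192, -0.981, -0.015], [-0.015, 0.013, -1.0]]
contact_force: [0.7, -0.9, -0.9]
width: 0.001
```

```bash
python3 w.py .5085 -.1465 .137
```

```text
6.2 [ 0.5119 -0.1603  0.1373] yaw 11.05 tilt [-0.012 -0.015 -1.   ] F [ 0.69 -0.95 -0.92] 0.001386910309274523 q [-0.48  0.11  2.   -0.02  1.03 -0.67]
d tool mm [ -0.7 -14.2   0.1]
```

carry_out(increments="0 -2 0 0.7;0 -2 0 0.6;0 -2 0 0;0 -2 0 0;0 -2 0 0;0 -2 0 0;0 -2 0 0;0 -2 0 0;0 -2 0 0;0 -2 0 0")

```text
clock: 7.2
ee_pos: [0.5083, -0.1389, 0.1374]
orientation: [[0.986, 0.167, -0.012], [0.167, -0.986, -0.016], [-0.014, 0.014, -1.0]]
contact_force: [-0.1, 0.5, 0.0]
width: 0.0
```

```bash
python3 w.py .5085 -.1465 .137; python3 - <<'E'
from h import *
for n,b in(("scene",(120,120,187,140)),):
    cv2.imwrite(f"pics/{n}2.png",cv2.cvtColor(manip.snapshot(n),cv2.COLOR_RGB2BGR)); crop(f"pics/{n}2.png",f"pics/{n}2c.png",*b,4)
E
```

```text
7.2 [ 0.5083 -0.1389  0.1374] yaw 9.62 tilt [-0.012 -0.016 -1.   ] F [-0.05  0.52  0.01] 0.00039033701651997244 q [-0.45  0.09  2.03 -0.02  1.03 -0.61]
d tool mm [-1.   7.5  0.5]
```

View pics/scene2c.png

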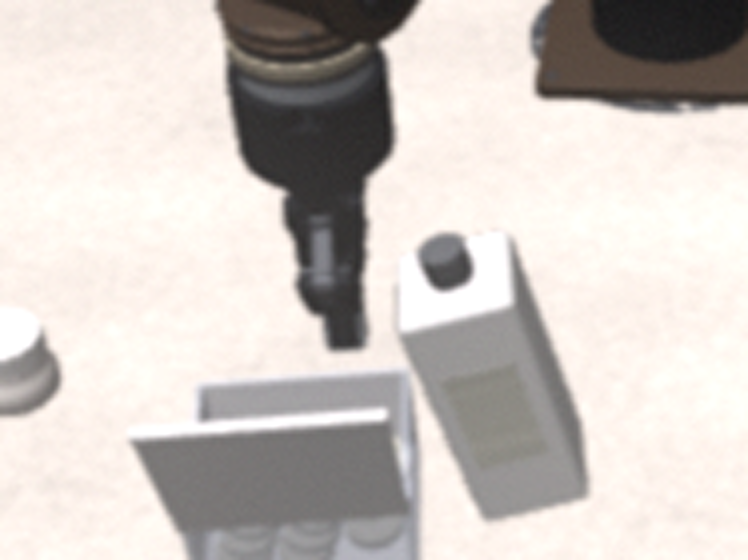

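The bottle has left the fingers and is rocking upright by itself. I'll back off gently while it settles.

carry_out(increments="0 3 0 0;0 4 0 0;0 4 0 0;0 4 0 0;0 2 0 0;0 0 0 0;0 0 0 0;0 0 0 0;0 0 0 0;0 0 0 0")

```text
clock: 8.25
ee_pos: [0.5113, -0.1574, 0.1375]
orientation: [[0.986, 0.167, -0.012], [0.167, -0.986, -0.016], [-0.014, 0.013, -1.0]]
contact_force: [0.4, -0.8, -0.6]
width: 0.001
```

```bash
python3 w.py .5085 -.1465 .137; python3 - <<'E'
from h import *
for n,b in(("scene",(120,120,187,140)),):
    cv2.imwrite(f"pics/{n}3.png",cv2.cvtColor(manip.snapshot(n),cv2.COLOR_RGB2BGR)); crop(f"pics/{n}3.png",f"pics/{n}3c.png",*b,4)
E
```

```text
8.25 [ 0.5113 -0.1574  0.1375] yaw 9.6 tilt [-0.012 -0.016 -1.   ] F [ 0.4  -0.85 -0.56] 0.0011368373584526902 q [-0.48  0.11  2.01 -0.02  1.03 -0.64]
d tool mm [ -1.  -11.2   0.4]
```

View pics/scene3c.png

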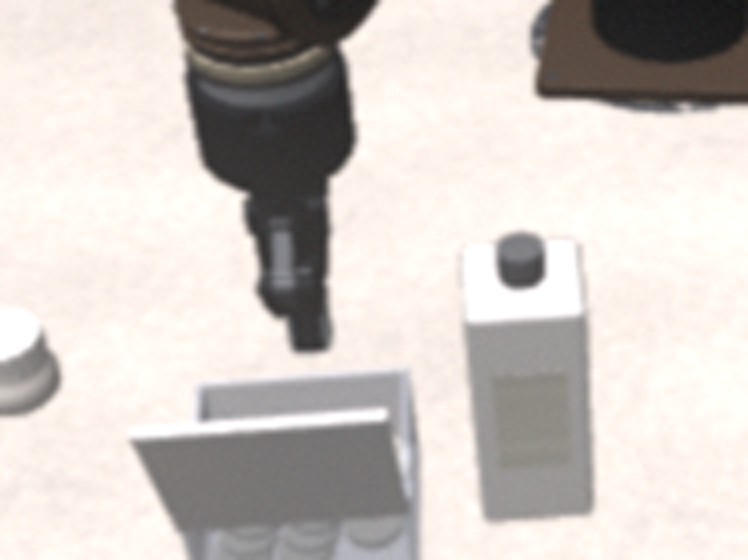

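The bottle is upright: its base is at scene crop (485–590, 510) and its sides are vertical. Next I'll lift over the lid and move behind it.

carry_out(increments="0 0 -8 0;0 0 -15 0;0 0 -15 0;0 0 -15 0;0 0 -15 0;0 0 -15 0;0 0 -12 0;0 0 -8 0;8 0 0 0;20 0 0 0")

```text
clock: 9.3
ee_pos: [0.5401, -0.1504, 0.2483]
orientation: [[0.986, 0.166, -0.011], [0.166, -0.986, -0.016], [-0.013, 0.015, -1.0]]
contact_force: [-0.4, -0.2, 0.6]
width: 0.001
```

```bash
python3 w.py .666 -.145 .24
```

```text
9.3 [ 0.5401 -0.1504  0.2483] yaw 9.56 tilt [-0.011 -0.016 -1.   ] F [-0.42 -0.22  0.61] 0.0007977048184487569 q [-0.44  0.04  1.86 -0.02  1.24 -0.6 ]
d tool mm [125.1  15.5   6.9]
```

carry_out(increments="20 2 0 0;20 3 0 0;20 3 0 0;20 3 0 0;20 3 0 0;15 2 0 0;10 0 0 0;4 0 0 0;0 0 0 0;0 0 0 0")

```text
clock: 10.3
ee_pos: [0.6769, -0.1413, 0.2361]
orientation: [[0.986, 0.168, -0.022], [0.168, -0.986, -0.011], [-0.024, 0.007, -1.0]]
contact_force: [0.1, -0.5, -0.8]
width: -0.002
```

```bash
python3 w.py .666 -.145 .144
```

```text
10.3 [ 0.6769 -0.1413  0.2361] yaw 9.65 tilt [-0.022 -0.011 -1.   ] F [ 0.11 -0.49 -0.78] -0.0016782650188928478 q [-0.35  0.34  1.53 -0.02  1.28 -0.51]
d tool mm [-9.2  1.2 92.3]
```

carry_out(increments="0 0 8 0;0 0 13 0;0 0 13 0;0 0 13 0;0 0 13 0;0 0 12 0;0 0 9 0;0 0 5 0;0 0 2 0;0 0 0 0")

```text
clock: 11.3
ee_pos: [0.6718, -0.1423, 0.1382]
orientation: [[0.986, 0.167, -0.026], [0.166, -0.986, -0.01], [-0.028, 0.005, -1.0]]
contact_force: [0.7, -0.0, 1.1]
width: 0.001
```

```bash
python3 w.py .622 -.153 .144; python3 - <<'E'
from h import *
for n,b in(("scene",(120,120,187,140)),("top",(270,90,187,140))):
    cv2.imwrite(f"pics/{n}4.png",cv2.cvtColor(manip.snapshot(n),cv2.COLOR_RGB2BGR)); crop(f"pics/{n}4.png",f"pics/{n}4c.png",*b,4)
E
```

```text
11.3 [ 0.6718 -0.1423  0.1382] yaw 9.58 tilt [-0.026 -0.01  -1.   ] F [ 0.65 -0.03  1.09] 0.0006657776649059868 q [-0.35  0.42  1.61 -0.02  1.13 -0.51]
d tool mm [-51.    2.3  -4.4]
```

View pics/scene4c.png

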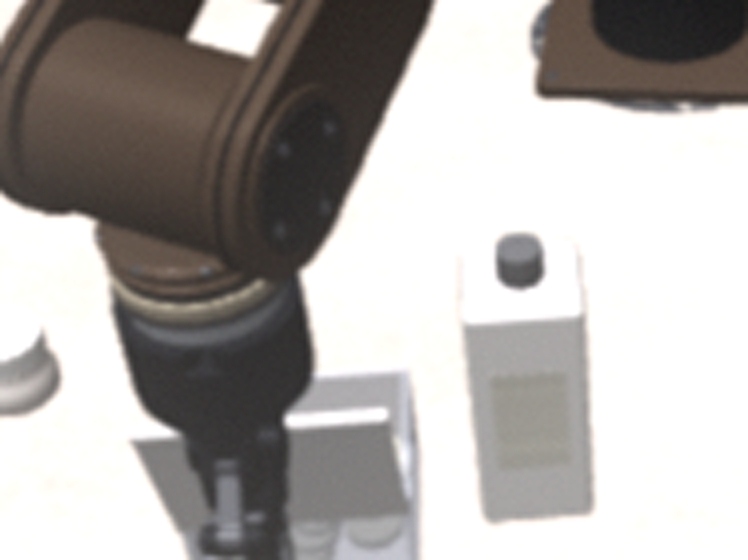

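carry_out(increments="0 0 -8 0;0 0 -9 0;0 0 -4 0;-4 0 0 0;-5 0 0 0;-5 0 0 0;-4 0 0 0;-4 0 0 0;-4 0 0 0;-4 0 0 0")

```text
clock: 12.4
ee_pos: [0.6418, -0.1479, 0.1658]
orientation: [[0.986, 0.167, -0.021], [0.166, -0.986, -0.012], [-0.022, 0.008, -1.0]]
contact_force: [-0.1, 0.9, -0.1]
width: 0.0
```

```bash
python3 w.py .581 -.158 .158
```

```text
12.4 [ 0.6418 -0.1479  0.1658] yaw 9.59 tilt [-0.021 -0.012 -1.   ] F [-0.13  0.93 -0.07] 6.669989211490446e-05 q [-0.37  0.34  1.68 -0.02  1.15 -0.53]
d tool mm [-61.4  -0.3   9.2]
```

carry_out(increments="-1 0 4 0;-3 0 3 0;-3 0 0 0;-3 0 0 0;-3 0 0 0;-3 0 0 0;-3 0 0 0;-3 0 0 0;-3 0 0 0;-3 0 0 0")

```text
clock: 13.4
ee_pos: [0.6116, -0.1531, 0.1588]
orientation: [[0.986, 0.167, -0.02], [0.166, -0.986, -0.012], [-0.022, 0.008, -1.0]]
contact_force: [-0.8, 0.5, -0.3]
width: -0.001
```

```bash
python3 w.py .581 -.158 .158; python3 - <<'E'
from h import *
for n,b in(("scene",(120,120,187,140)),):
    cv2.imwrite(f"pics/{n}5.png",cv2.cvtColor(manip.snapshot(n),cv2.COLOR_RGB2BGR)); crop(f"pics/{n}5.png",f"pics/{n}5c.png",*b,4)
E
```

```text
13.4 [ 0.6116 -0.1531  0.1588] yaw 9.58 tilt [-0.02  -0.012 -1.   ] F [-0.77  0.48 -0.27] -0.0012486729787531375 q [-0.4   0.29  1.75 -0.02  1.12 -0.56]
d tool mm [-31.   -0.3   1.5]
```

View pics/scene5c.png

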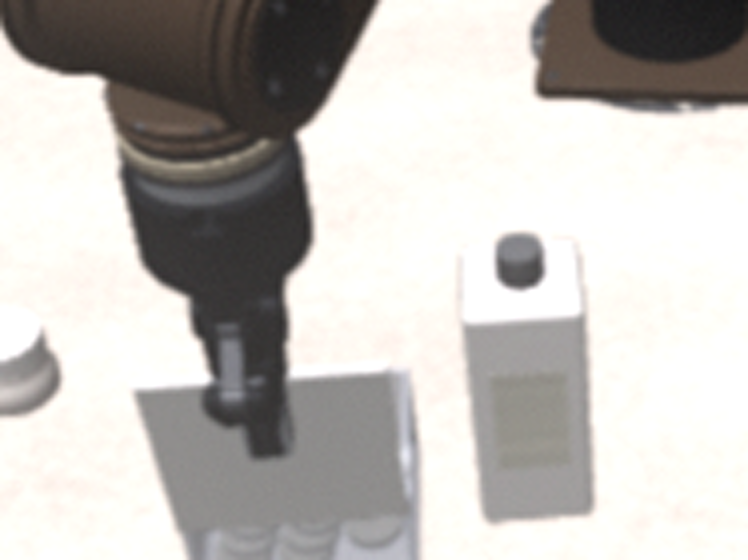

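The lid is following the fingers. Its free edge is now at scene crop (140–390, 380) and its face is close to vertical, so I'll keep pushing slowly.

carry_out(increments="-2 0 0 0;-2 0 0 0;-2 0 0 0;-2 0 0 0;-2 0 0 0;-2 0 0 0;-2 0 0 0;-2 0 0 0;-2 0 0 0;-2 0 0 0")

```text
clock: 14.45
ee_pos: [0.5898, -0.1567, 0.1592]
orientation: [[0.986, 0.167, -0.021], [0.166, -0.986, -0.012], [-0.023, 0.008, -1.0]]
contact_force: [-0.1, 0.1, -0.6]
width: -0.002
```

```bash
python3 w.py .581 -.158 .158; python3 - <<'E'
from h import *
for n,b in(("scene",(120,120,187,140)),):
    cv2.imwrite(f"pics/{n}6.png",cv2.cvtColor(manip.snapshot(n),cv2.COLOR_RGB2BGR)); crop(f"pics/{n}6.png",f"pics/{n}6c.png",*b,4)
E
```

```text
14.45 [ 0.5898 -0.1567  0.1592] yaw 9.59 tilt [-0.021 -0.012 -1.   ] F [-0.12  0.09 -0.63] -0.002029660579587416 q [-0.42  0.24  1.8  -0.02  1.11 -0.58]
d tool mm [-8.9 -0.2  1.4]
```

View pics/scene6c.png

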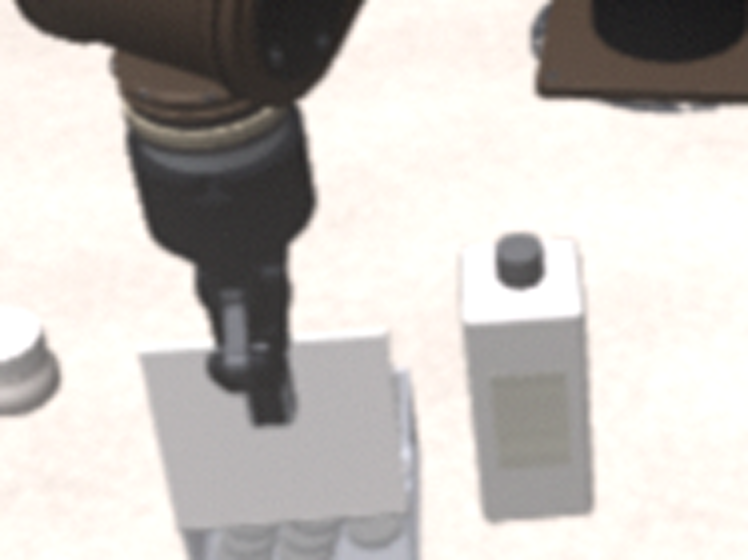

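carry_out(increments="-2 0 0 0;-2 0 0 0;-2 0 0 0;-2 0 0 0;-2 0 0 0;-2 0 0 0;-2 0 0 0;0 0 0 0;0 0 0 0;0 0 0 0")

```text
clock: 15.5
ee_pos: [0.5744, -0.1594, 0.1596]
orientation: [[0.986, 0.166, -0.021], [0.166, -0.986, -0.012], [-0.023, 0.008, -1.0]]
contact_force: [0.2, -0.8, 0.1]
width: -0.0
```

```bash
python3 w.py .581 -.158 .158; python3 - <<'E'
from h import *
for n,b in(("scene",(120,120,187,140)),):
    cv2.imwrite(f"pics/{n}7.png",cv2.cvtColor(manip.snapshot(n),cv2.COLOR_RGB2BGR)); crop(f"pics/{n}7.png",f"pics/{n}7c.png",*b,4)
E
```

```text
15.5 [ 0.5744 -0.1594  0.1596] yaw 9.57 tilt [-0.021 -0.012 -1.   ] F [ 0.21 -0.81  0.1 ] -4.115974092525527e-05 q [-0.43  0.21  1.84 -0.02  1.1  -0.59]
d tool mm [ 6.7 -0.3  1.4]
```

View pics/scene7c.png

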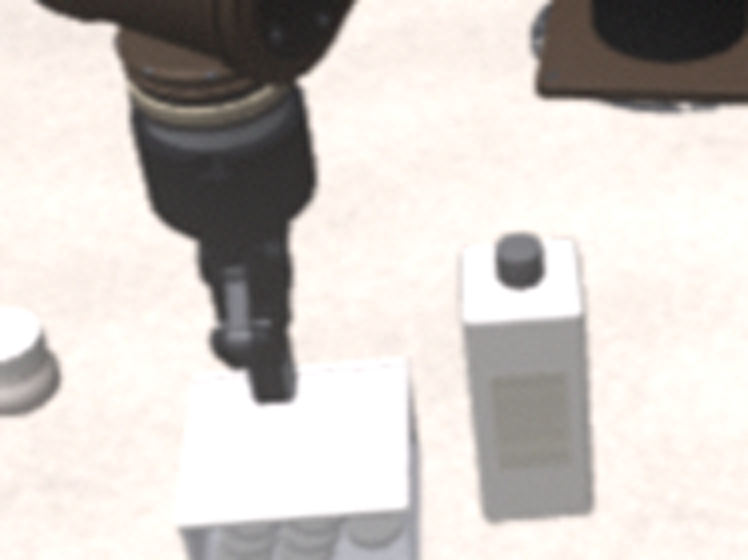

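The lid has fallen onto the box: the scene crop shows a flat white top at (180–410, 365–525). I'll retreat upward and check again.

carry_out(increments="0 0 -8 0;0 0 -15 0;0 0 -15 0;0 0 -15 0;0 0 -15 0;0 0 -15 0;0 0 -15 0;0 0 -12 0;0 0 -6 0;0 0 0 0")

```text
clock: 16.55
ee_pos: [0.5784, -0.1582, 0.2903]
orientation: [[0.986, 0.167, -0.015], [0.167, -0.986, -0.015], [-0.017, 0.012, -1.0]]
contact_force: [0.5, -0.4, -0.0]
width: -0.001
```

carry_out(increments="0 20 0 0;0 30 0 0;0 30 0 0;0 30 0 0;0 30 0 0;0 30 0 0;0 30 0 0;0 20 0 0;0 8 0 0;0 0 0 0")

```text
clock: 17.55
ee_pos: [0.6133, -0.3995, 0.2784]
orientation: [[0.986, 0.165, -0.031], [0.165, -0.986, -0.006], [-0.031, 0.001, -1.0]]
contact_force: [-0.4, 0.7, 0.9]
width: 0.005
```

```bash
python3 w.py; python3 - <<'E'
from h import *
for n,b in(("scene",(120,120,187,140)),("top",(250,120,187,140))):
    cv2.imwrite(f"pics/{n}8.png",cv2.cvtColor(manip.snapshot(n),cv2.COLOR_RGB2BGR)); crop(f"pics/{n}8.png",f"pics/{n}8c.png",*b,4)
E
```

```text
17.55 [ 0.6133 -0.3995  0.2784] yaw 9.49 tilt [-0.031 -0.006 -1.   ] F [-0.38  0.68  0.92] 0.004639221089895322 q [-0.71  0.4   1.38 -0.03  1.38 -0.87]
```

View pics/scene8.png

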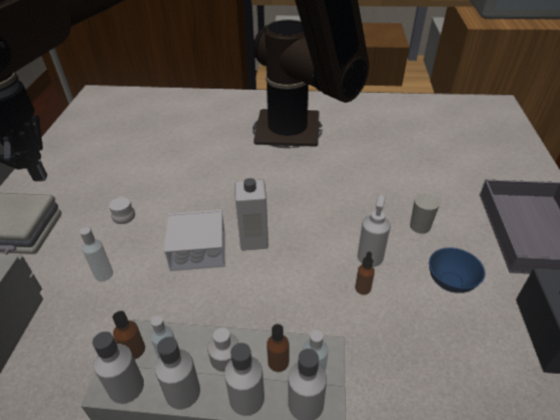

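View pics/scene8c.png

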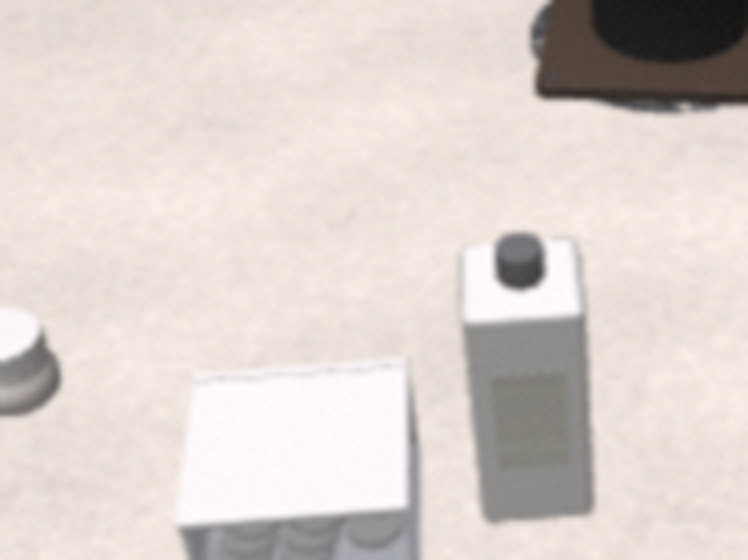

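View pics/top8c.png

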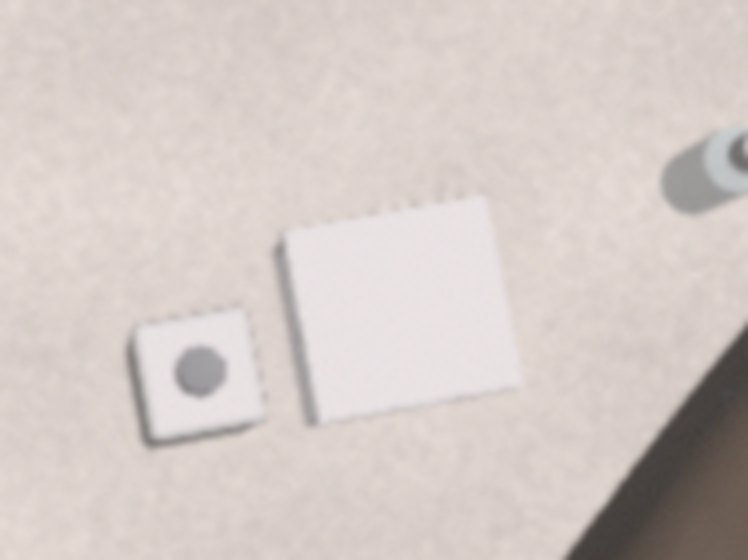

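```bash
python3 - <<'E'
from h import *
T=lambda a,b:(250+a/4-.4,120+b/4-.4)
S=lambda a,b:(120+a/4-.4,120+b/4-.4)
for n,a,b in [("lid free +y",(405,360),(312,423)),("lid free -y",(195,378),(522,387)),("lid hinge -y",(180,525),(488,197)),("bottle top",(463,322),(245,308)),("bottle top",(583,318),(135,325)),("bottle top",(576,240),(150,438))]:
    print(n,two(S(*a),T(*b)))
print("arm still",np.abs(manip.state()['joint_velocities']).max(),manip.state()['clock'])
print(manip.close_job())
E
```

```text
lid free +y (array([ 0.46780767, -0.118174  ,  0.0691825 ]), np.float64(0.006080270084987283))
lid free -y (array([ 0.48725087, -0.23747105,  0.06609191]), np.float64(0.0011837303188809072))
lid hinge -y (array([ 0.59737227, -0.21873772,  0.06466614]), np.float64(0.0027624230416063112))
bottle top (array([ 0.52595691, -0.07205017,  0.15048297]), np.float64(0.0014568667258766106))
bottle top (array([ 0.51727898, -0.01231172,  0.14902358]), np.float64(0.0005479233370213558))
bottle top (array([ 0.45705743, -0.02084284,  0.15200894]), np.float64(0.001913962545048997))
arm still 0.022330390415121724 17.65
the job is handed in; nothing more can be done
None
```

The bottle is standing upright on the table and the box lid is fully shut. I handed the job in at 17.65 s. With the fingers shut, I pushed the bottle's upper edge about 20 mm until it rocked upright by itself. I then went behind the lid and pushed it past vertical, and it fell shut. Nothing was gripped or lifted.

**Bottle:** three top corners measured 149–152 mm high, against 155 mm expected. That is level to about 3 mm and reads slightly low, as the edge heights did before I moved anything.

**Lid:** its corners measured 65–69 mm high, so it lies flat on the rim. One corner's two camera rays missed each other by 6 mm, so that reading is less certain.

**Other items and arm:** the bottles and dishes looked unmoved in the last scene picture; I did not measure them. The arm was clear of everything, and its force reading was about 1 N at the end of every move.

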